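Register an inked lino block on its pin and hold the print down

ROBOT

A 6-joint arm with a two-finger parallel gripper is mounted at the origin on a cart in front of the work surface, level with it; the furniture and walls round the work are solid. World frame = base frame: x ahead of the robot, y to its left, z up, the work surface at z = 0. Lengths are in m, angles in degrees, forces in N, time in s.
With the tool pointing down it reaches from about 0.375 to 0.9 m from the base axis. Payload 3.1 kg.
Tool frame: the origin (TCP) lies at the very end of the fingers, on their centre line; the grasp point (between the pads) lies 19 mm behind it; z points along the fingers, y is the line along which they close (so a half turn about z gives the same grasp; the last joint's range is limited). The gripper opens to 87 mm and grips with 3 to 60 N. Pads are 19 mm wide; open, the fingers measure 117 mm over their backs; the gripper's body (75 mm by 190 mm) begins 51 mm behind the grasp point.
Start: joints at [-79.326, 30.224, 82.088, -0, 67.689, -10.227], TCP at [0.223, -0.584, 0.198] pointing down, gripper open.
Joint ranges: [-176.69, 176.69], [-43.24, 126.21], [12.49, 139.97], [-82, 262], [0, 151.66], [-163.58, 163.58]. Speed limits (degrees/s): [159.86, 159.86, 180, 180, 180, 180].

INTERFACE

Orientations are given as a 3x3 rotation matrix whose columns are the frame's x, y, z axes.
In Python, from rig import bot gives the robot as it stands.
- The arm moves only by the tool move_arm, never from a script. Its argument "increments" is a list of rows, each an object with "xyz": the shift along the tool's x, y, z in mm, a list of three; "roll": the turn about the tool's z in rad; "grip": the opening in per cent of the stroke, from 0 (shut) to 100 (fully open). A call has 1 to 5 rows; each row shifts and turns the commanded pose from where the row before left it, along the tool's axes as they then stand; what a row does not reach is not made up. A row lasts 1/12 s, in which the tool goes at most 41.7 mm and 7.16 degrees, less where a joint would pass 70% of its speed; a pose out of reach is approached as far as the arm can. A call is refused whole if a number of a shift passes 41.7 or a number of a turn 0.125, either way. A call with a gripper value outside its range is refused whole. The fingers move at their own pace and stop on an object; the grip force is fixed at half the most. Time passes only in rows, so rows that do not move let the fingers close. It gives the time, the measured TCP pose, the force, the opening and the grip force at its end, in the units of the state.
- bot.read_state(): the state, without advancing time (a new reading comes with each control period).
- bot.capture(name): name is "scene" or "side" or "wrist"; returns (picture, depth): 480x640x3 uint8, red, green, blue; 480x640 float32, m along the optical axis (not along the pixel's ray), 0 where there is no reading.
- bot.camera_model(name): a dict with "intrinsics" (3x3 intrinsics, pixels), "rvec" (rotation vector, rad) and "tvec" (3), from world to camera coordinates, as OpenCV has them; the wrist camera has in their place "tool_from_camera" (4x4, takes a point from camera to tool coordinates, whose origin is the TCP and whose axes are the flange's). Camera axes: x right, y down, z forward; pixel columns grow to the right and rows downward; lengths in m; the calibration is good to about 2 mm. A picture is of the moment at which its call begins: read the wrist's pose just before it. camera_model takes no time and is no camera call.
- bot.hand_in(): hands the job in; it is judged then, once.
Trained networks look in the newest picture that a camera, given by its name, has taken for a name from the list of things; names that differ only in an ending like _2 or _b are one class to them, and where a whole thing is asked for, a point or a joint stands for the part that bears it (a point fixed in the world has none). Each returns a list of dicts, best first, with "conf" (0 to 1); they miss things now and then, are a little off and sometimes report something else, mostly with a low value. They report only what shows in the picture. A call takes as long as a camera call.
- bot.spot_in(label, camera): "at" ([x, y, z] in m, in the coordinates of the camera as it stood for that picture, good to about 4 mm: the middle of the surface that is visible of it).
- bot.trace(label, camera): "mask" (480x640 bool, what is visible of it).
The state is a dict: "time_s": time; "joint_positions": joint angles; "qvel": joint speeds; "tau": joint torques, N m; "position": TCP position; "tcp_rot": TCP orientation; "force": force on the tool from outside, world axes, zero at the start; "moment": the same for the moment, N m; "opening": opening from 0.0 (shut) to 1.0 (fully open); "grasp_force": force on a finger pad.
Only numpy, scipy, OpenCV 4.12 (cv2) and the standard library are available. Lean on these libraries where they do the work, as an engineer would, in place of code of your own. Each camera call takes 0.05 s, during which the arm holds its last target. There are 200 camera calls.

TASK

Print the card on the registration bed: take off the glass muller that weighs the card down and stand it upright on the bare table, then pick up the lino block from the ink tile. Set the block's long back edge against the fence a finger's width short of its place (to the right, seen facing the fence), slide it left along the fence until the slot under its red-dot end drops over the locating pin, and only then press it firmly down, square against the fence, so that the lino lies flat on the card; until the pin is in the slot the lino must not touch the card. Finish while still gripping the block and holding it pressed down against its springs, with the muller standing on the table and the dropper bottle, the ink dish and the spice jar left where they were.

Things in the scene. Friction and masses are not known exactly. Their poses are not given: they have to be found in the camera images.
- bed: Registration bed, fixed: plywood board 18 mm thick, x -74..+58, y -118..+118 mm in its own frame. Origin on the table (z = 0) under the card's centre, z up, +x towards the fence, +y along the fence to the left. The pin and four sprung plungers stand on it.
- fence_mid (a point): Middle of the top of the fence's front face, at (40, 0, 56) mm in the bed's frame, axes as the bed's. The fence is a wooden bar along the bed's whole far edge, from 18 to 56 mm above the table and 14 mm thick (x 40 to 54).
- seat (a point): Where the block's origin must end, axes along the block's: at (0, 0, 23) mm in the bed's frame (back edge on the fence, pin in the slot, lino on the card). Resting unpressed on the plungers the block's origin is 6 mm above this point, riding on the tip of the pin 17 mm above it.
- plunger0 (a joint): Travel (m) of one of the four alike sprung steel plungers: 0 up, 0.006 with the block fully down. 10 mm in diameter, at x = +-30, y = +-44 mm in the bed's frame, tops 35 mm above the table when up. They carry the block at rest; each takes 1.3 N to start and 2.5 N at 6 mm, so the block must be pushed down with about 10 N and springs up when let go.
- pin_tip (a point): Tip of the steel locating pin, at (0, 44, 46) mm in the bed's frame. The pin is 10 mm in diameter up to 39 mm above the table and tapers from there to 4 mm at the tip.
- lino_block: Wooden printing block, 0.3 kg, standing on the tile. Origin at the centre of the lino's lower face, z up. Lino 52 x 62 x 6 mm (x, y, z); above it the wooden plate, x +-40, y +-68, z 6..28 mm, its +x side being the back edge for the fence; on top the dark handle rail, 26 mm wide in x, 88 long in y, z 28..66. A red dot on top marks the +y end, where the slot is underneath.
- slot (a point): Centre of the mouth of the blind slot in the underside of the block's wooden plate, at (0, 44, 6) mm in the block's frame. The slot is 18 mm long in the block's x, 13 mm wide in its y and 19 mm deep, with a chamfered mouth.
- card: The white paper card on the bed's blanket, 62 x 68 mm, 1 mm thick, fixed; origin at the centre of its underside, 22 mm above the table.
- glass_muller: Glass muller, 92 mm tall, 0.16 kg, standing on the card at the start. Origin at the centre of its foot, z up. Foot 52 mm in diameter up to z = 26 mm, waist 25 mm in diameter at z = 44 to 61 mm, knob 36 mm in diameter at z = 61 to 92 mm.
- ink_tile: Glazed inking tile, 150 x 150 x 10 mm, fixed flat on the table; origin at the centre of its underside. The table between the tile and the bed is bare.
- dropper: Amber dropper bottle, 30 mm in diameter, 98 mm tall, loose, bystander. Origin at the centre of its underside.
- ink_dish: Round glass ink dish, 78 mm in diameter, 38 mm tall, loose, bystander. Origin at the centre of its underside.
- spice_jar: Small jar with a white lid, 44 mm in diameter, 59 mm tall, loose, bystander. Origin at the centre of its underside.

How it is judged:
By the outcome, as a careful person would: the job done as asked, in the order asked, and still so for the second after the job is handed in, while the arm keeps its last pose, push and grip.
It also fails if it takes over 64 s, if anything falls off the work surface, if the arm or the gripper's body presses on something with over 40 N, if the wrist force passes 120 N, or if a joint passes its speed limit or range.

## Working session

There is one attempt and no reset: what is moved stays moved. The work goes in short steps, Python scripts to look and compute and a tool call to move; the robot and the scene stay as the last step left them, time stands still between calls to the robot, and variables do not carry over. Pictures are saved under pics/ and viewed, at most 10 in all, crops included, and the job is handed in when it is done.

Besides the shell and the picture viewer there is one more tool, called as name(argument=value, ...), one argument or row to a line, values as JSON. move_arm: Moves the arm, as the interface text tells. Its arguments: {"type":"object","properties":{"increments":{"type":"array"}},"required":["increments"]}

```bash
ls; mkdir -p pics
cat > h.py <<'E'
import numpy as np, cv2
from rig import bot
def cam(name):
    m=bot.camera_model(name)
    K=np.array(m["intrinsics"])
    if name=="wrist":
        s=bot.read_state(); T=np.eye(4); T[:3,:3]=s["tcp_rot"]; T[:3,3]=s["position"]
        return K, T@np.array(m["tool_from_camera"])
    R,_=cv2.Rodrigues(np.array(m["rvec"],float)); T=np.eye(4); T[:3,:3]=R.T; T[:3,3]=-R.T@np.array(m["tvec"],float).ravel()
    return K,T   # world from camera
def cloud(d,K,T):
    v,u=np.mgrid[:480,:640]
    P=np.stack([(u-K[0,2])/K[0,0]*d,(v-K[1,2])/K[1,1]*d,d],-1)
    W=P@T[:3,:3].T+T[:3,3]; W[d==0]=np.nan
    return W
def shot(name,fn=None):
    K,T=cam(name); im,d=bot.capture(name)
    if fn: cv2.imwrite("pics/"+fn,im[:,:,::-1])
    return im,d,K,T,cloud(d,K,T)
E
python3 - <<'E'
from h import *
np.set_printoptions(precision=4,suppress=True)
s=bot.read_state(); print(s["time_s"],s["position"],s["tcp_rot"],s["opening"])
for c in ["scene","side"]:
    im,d,K,T,W=shot(c,c+"0.png")
    print(c,T)
    np.savez(c+"0.npz",im=im,d=d,W=W)
    for l in ["bed","lino_block","glass_muller","ink_tile","card","dropper","ink_dish","spice_jar"]:
        for r in bot.spot_in(l,c)[:2]: print(c,l,round(r["conf"],2),(T@np.r_[r["at"],1])[:3])
print(bot.read_state()["time_s"])
E
```

```text
pics
0.0 [ 0.2229 -0.5831  0.197 ] [[ 0.9342  0.3568 -0.0004]
 [ 0.3568 -0.9342  0.0021]
 [ 0.0004 -0.0021 -1.    ]] 0.998160258919547
scene [[-0.8037 -0.4297  0.4115  0.1665]
 [-0.5948  0.5983 -0.5369  0.7722]
 [-0.0155 -0.6763 -0.7365  0.8755]
 [ 0.      0.      0.      1.    ]]
scene bed 0.79 [0.4505 0.4139 0.0166]
scene lino_block 0.69 [0.5905 0.0517 0.0344]
scene lino_block 0.44 [0.4576 0.3951 0.0524]
scene glass_muller 0.92 [0.4585 0.3918 0.0537]
scene ink_tile 0.59 [0.5671 0.0342 0.0096]
scene card 0.61 [ 0.779  -0.0742  0.0131]
scene card 0.57 [0.4599 0.3885 0.0205]
scene dropper 0.66 [0.7465 0.0749 0.0553]
scene ink_dish 0.85 [ 0.7786 -0.0742  0.0169]
side [[-0.9997  0.0013  0.0225  0.5963]
 [-0.0152  0.6955 -0.7184  0.9698]
 [-0.0165 -0.7185 -0.6953  0.8301]
 [ 0.      0.      0.      1.    ]]
side bed 0.68 [0.4674 0.4171 0.0158]
side bed 0.66 [0.7499 0.0752 0.0732]
side lino_block 0.62 [0.612  0.0591 0.039 ]
side lino_block 0.29 [0.4689 0.421  0.0171]
side glass_muller 0.71 [0.4669 0.4051 0.0506]
side ink_tile 0.2 [ 0.7863 -0.0714  0.0182]
side card 0.63 [0.4832 0.3931 0.0225]
side dropper 0.64 [0.7487 0.0745 0.0714]
side dropper 0.39 [0.4698 0.4033 0.0561]
side ink_dish 0.87 [ 0.7854 -0.0712  0.0184]
side spice_jar 0.6 [0.6307 0.3834 0.0547]
0.9
```

View pics/scene0.png

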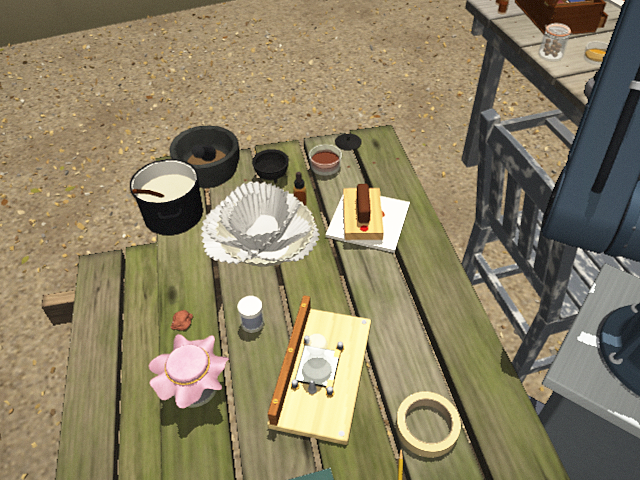

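View pics/side0.png

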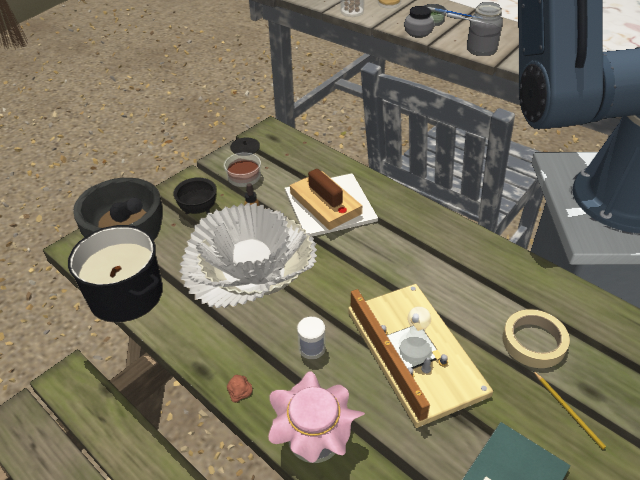

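The scene picture shows the bed at about (320,375) with the fence on its left (+x world) side. The muller stands on the card (316,360), the block is on the tile at (363,215) with its red dot at (364,228), the dropper at (299,190), the dish at (325,158) and the jar at (250,313). The side picture agrees. Next I fit the poses from depth.

```bash
cat >> h.py <<'E'
def rect(P):
    (c,s,a)=cv2.minAreaRect((P[:,:2]*1000).astype(np.float32)); return np.round(c,1),np.round(s,1),round(a,2)
def sel(W,c,r,z0,z1):
    with np.errstate(invalid="ignore"):
        m=(np.hypot(W[...,0]-c[0],W[...,1]-c[1])<r)&(W[...,2]>z0)&(W[...,2]<z1)
    return m
def clean(m,k=3):
    m=cv2.morphologyEx(m.astype(np.uint8),cv2.MORPH_OPEN,np.ones((k,k)))
    n,l,st,_=cv2.connectedComponentsWithStats(m)
    return l==1+np.argmax(st[1:,4]) if n>1 else m>0
E
python3 - <<'E'
from h import *
np.set_printoptions(precision=4,suppress=True)
for c in ["scene","side"]:
    f=np.load(c+"0.npz"); W=f["W"]
    for n,ce,r,z0,z1 in [("bed",(.45,.41),.17,.012,.024),("fence",(.50,.41),.17,.049,.062),("plate",(.59,.05),.1,.030,.045),("rail",(.59,.05),.1,.068,.084),("tile",(.57,.04),.13,.005,.015),("muller top",(.465,.395),.06,.085,.13),("muller",(.465,.395),.06,.03,.13),("jar",(.63,.385),.05,.05,.07),("dropper",(.75,.075),.05,.07,.12),("table",(.5,.2),.08,-.02,.02)]:
        m=sel(W,ce,r,z0,z1); m=clean(m,2)
        P=W[m]
        if len(P)>5: print(c,n,len(P),*rect(P),np.median(P[:,2]).round(4))
        else: print(c,n,len(P))
    im=f["im"].astype(int); red=(im[...,0]>170)&(im[...,1]<60)&(im[...,2]<70)&sel(W,(.59,.05),.12,.02,.06)
    print("red",red.sum(),np.nanmedian(W[red],0) if red.any() else None)
E
```

```text
scene bed 6980 [nan nan] [nan  0.] nan nan
scene fence 1088 [517.2 386.4] [ 11.6 271.2] 23.65 nan
scene plate 1308 [615.1  18.2] [ 78.7 174.7] 33.5 nan
scene rail 366 [631.6 -10.7] [ 23.6 188.1] 31.4 nan
scene tile 1165 [565.7   6.4] [ 81.5 166.1] 15.76 nan
scene muller top 382 [468.1 367.1] [27.7 82.3] 12.48 nan
scene muller 1013 [462.4 369.5] [34.6 90.6] 14.48 nan
scene jar 413 [626.7 360.2] [40.4 72.7] 3.84 0.0568
scene dropper 85 [777.9  30.9] [ 17.3 122.4] 37.8 0.0737
scene table 3745 [nan nan] [0. 0.] 0.0 nan
red 18 [0.5745 0.0794 0.0376]
side bed 6789 [459.8 379.5] [140.7 241.1] 23.79 nan
side fence 1307 [512.8 386.4] [ 36.4 271.7] 21.74 nan
side plate 1248 [615.2  33.5] [102.4 125.1] 48.74 nan
side rail 392 [598.9  31.1] [51.  82.7] 34.33 0.0735
side tile 829 [565.4  13.9] [ 87.  151.9] 19.06 nan
side muller top 439 [457.9 360.2] [102.5  18.2] 67.65 nan
side muller 1219 [449.6 368.4] [106.9  32.6] 55.86 nan
side jar 530 [620.1 364.1] [75.3 31.9] 53.12 nan
side dropper 98 [753.4  20.9] [ 17.  129.2] 4.11 0.0768
side table 4016 [513.3 203.7] [186.2 106.5] 34.18 nan
red 20 [0.5764 0.0818 0.0377]
```

```bash
sed -i 's/(m.astype(np.uint8),cv2.MORPH_OPEN/((m0:=m).astype(np.uint8),cv2.MORPH_OPEN/; s/return l==1+np.argmax(st\[1:,4\]) if n>1 else m>0/return m0\&(l==1+np.argmax(st[1:,4])) if n>1 else m0/' h.py
python3 - <<'E'
from h import *
np.set_printoptions(precision=4,suppress=True)
for c in ["scene","side"]:
    f=np.load(c+"0.npz"); W=f["W"]
    for n,ce,r,z0,z1 in [("bed",(.45,.41),.17,.012,.024),("fence",(.50,.41),.17,.049,.062),("plate",(.59,.05),.1,.030,.045),("rail",(.59,.05),.1,.068,.084),("tile",(.57,.04),.13,.005,.015),("muller top",(.465,.395),.06,.085,.13),("muller",(.465,.395),.06,.03,.13),("jar",(.63,.385),.05,.05,.07),("dropper",(.75,.075),.05,.07,.12),("table",(.5,.2),.08,-.02,.02)]:
        m=clean(sel(W,ce,r,z0,z1),3)
        P=W[m]
        if len(P)>5: print(c,n,len(P),*rect(P),np.median(P[:,2]).round(4))
        else: print(c,n,len(P))
E
```

```text
scene bed 6840 [453.  377.7] [115.  238.2] 23.74 0.0173
scene fence 1084 [511.4 402.7] [ 14.8 236.7] 23.76 0.0549
scene plate 1300 [608.4  32.5] [ 80.  141.4] 36.12 0.0368
scene rail 362 [608.1  33.2] [26.  90.1] 36.1 0.0741
scene tile 1157 [567.3  11.1] [ 83.7 157.6] 18.02 0.0088
scene muller top 382 [464.3 392. ] [32.3 32.6] 89.87 0.1097
scene muller 1013 [470.6 379.7] [50.7 76.2] 28.5 0.0602
scene jar 413 [627.5 374.7] [41.7 43.9] 44.01 0.057
scene dropper 77 [749.7  70.7] [17.4 17.8] 38.89 0.0818
scene table 3706 [499.2 199.8] [158.1 157.9] 36.23 -0.0011
side bed 5970 [455.7 379.8] [118.4 237.2] 23.48 0.017
side fence 1303 [513.2 405.3] [ 15.3 236.4] 23.91 0.0547
side plate 1242 [611.4  35.3] [ 83.6 140.2] 37.5 0.0362
side rail 388 [610.4  36.6] [26.2 86.8] 35.72 0.0735
side tile 800 [566.1  12.1] [ 77.1 153.9] 18.17 0.0082
side muller top 439 [467.8 394.6] [32.  32.7] 84.21 0.109
side muller 1217 [468.5 397.8] [40.6 50.6] 78.25 0.0608
side jar 528 [630.2 377. ] [42.4 43. ] 2.96 0.057
side dropper 87 [752.5  74.5] [15.3 16.6] 88.75 0.0827
side table 3986 [499.7 199.1] [156.7 158.7] 50.2 -0.0016
```

```bash
cat >> h.py <<'E'
def yaw(R): return np.degrees(np.arctan2(R[1,0],R[0,0]))
def plan(wps,grip=None,vmax=38,wmax=0.12,start=None):
    """wps: list of (x,y,z mm, yaw_x deg); prints rows"""
    s=bot.read_state(); R=np.array(s["tcp_rot"])
    p=np.array(s["position"])*1000; a=yaw(R)
    if start is not None: p,a=np.array(start[:3],float),start[3]
    print("from",p.round(1),round(a,2),"t",round(s["time_s"],2))
    for w in wps:
        t=np.array(w[:3],float); da=(w[3]-a+180)%360-180
        n=max(int(np.ceil(np.linalg.norm(t-p)/vmax)),int(np.ceil(abs(np.radians(da))/wmax)),1)
        a0=a; p0=p.copy(); rows=[]
        for i in range(1,n+1):
            d=p0+(t-p0)*i/n-p; c,sn=np.cos(np.radians(a)),np.sin(np.radians(a))
            v=np.round([d[0]*c+d[1]*sn, d[0]*sn-d[1]*c, -d[2]],0 if i<n else 1)
            p=p+np.array([v[0]*c+v[1]*sn, v[0]*sn-v[1]*c, -v[2]])
            r=round(-np.radians(a0+da*i/n-a),3); a=a-np.degrees(r)
            rows.append((v.tolist(),r))
        for i,r in enumerate(rows): print(i,r)
        print("->",p.round(1),round(a,2))
E
python3 - <<'E'
from h import *
np.set_printoptions(precision=4,suppress=True)
m=bot.camera_model("wrist"); print(m["intrinsics"],np.array(m["tool_from_camera"]))
W=[np.load(c+"0.npz")["W"] for c in ("scene","side")]
for x in np.arange(.40,.60,.02):
    print(round(x,2),end=" ")
    for y in np.arange(.10,.26,.02):
        print([ (lambda P:(len(P), int(np.ptp(P[:,2])*1000),int(np.median(P[:,2])*1e4)) if len(P) else 0)(w[sel(w,(x,y),.028,-.05,.1)]) for w in W[1:]],end=" ")
    print()
plan([(590,-10,200,126)])
E
```

```text
[[399.2716   0.     317.7771]
 [  0.     399.2716 239.0545]
 [  0.       0.       1.    ]] [[-0.0001 -0.9548 -0.2974  0.0828]
 [ 1.     -0.0001 -0.0002  0.0003]
 [ 0.0002 -0.2974  0.9548 -0.1871]
 [ 0.      0.      0.      1.    ]]
0.4 [(456, 10, -16)] [(552, 25, -18)] [(513, 24, -25)] [(507, 24, -28)] [(478, 23, -25)] [(508, 9, -17)] [(558, 9, -14)] [(589, 9, -12)] 
0.42 [(515, 24, -20)] [(493, 25, -25)] [(486, 25, -29)] [(474, 24, -26)] [(478, 9, -18)] [(536, 9, -15)] [(566, 9, -13)] [(558, 9, -12)] 
0.44 [(483, 24, -24)] [(465, 23, -29)] [(459, 25, -26)] [(446, 10, -17)] [(515, 8, -14)] [(549, 9, -13)] [(534, 9, -12)] [(451, 25, -10)] 
0.46 [(469, 24, -31)] [(436, 22, -28)] [(412, 11, -18)] [(488, 11, -15)] [(519, 8, -13)] [(540, 8, -12)] [(515, 9, -13)] [(427, 39, -10)] 
0.48 [(431, 23, -28)] [(390, 10, -18)] [(477, 11, -15)] [(501, 11, -13)] [(525, 11, -13)] [(545, 9, -14)] [(590, 26, -22)] [(421, 42, -20)] 
0.5 [(378, 19, -20)] [(463, 10, -16)] [(476, 11, -14)] [(512, 11, -12)] [(536, 9, -16)] [(617, 25, -24)] [(566, 26, -28)] [(458, 37, -24)] 
0.52 [(491, 18, -15)] [(464, 10, 
[... 667 characters left out ...]
 -0.0], np.float64(-0.102))
3 ([36.0, -12.0, -0.0], np.float64(-0.102))
4 ([37.0, -9.0, -1.0], np.float64(-0.102))
5 ([37.0, -4.0, 0.0], np.float64(-0.101))
6 ([38.0, -1.0, 0.0], np.float64(-0.102))
7 ([38.0, 3.0, 0.0], np.float64(-0.102))
8 ([37.0, 6.0, -0.0], np.float64(-0.102))
9 ([37.0, 11.0, -0.0], np.float64(-0.102))
10 ([35.0, 14.0, -0.0], np.float64(-0.102))
11 ([33.0, 17.0, -0.0], np.float64(-0.102))
12 ([32.0, 21.0, -0.0], np.float64(-0.102))
13 ([29.0, 24.0, -1.0], np.float64(-0.102))
14 ([27.0, 27.0, 0.0], np.float64(-0.102))
15 ([23.0, 30.0, 0.0], np.float64(-0.102))
16 ([21.0, 31.0, 0.0], np.float64(-0.101))
17 ([17.2, 34.0, -0.0], np.float64(-0.102))
-> [590. -10. 200.] 125.98
```

move_arm(
  increments=[
    {"xyz": [30, -23, 0], "roll": -0.102, "grip": 100},
    {"xyz": [33, -19, 0], "roll": -0.102, "grip": 100},
    {"xyz": [34, -16, 0], "roll": -0.102, "grip": 100},
    {"xyz": [36, -12, 0], "roll": -0.102, "grip": 100},
    {"xyz": [37, -9, -1], "roll": -0.102, "grip": 100},
  ],
)

```text
time_s: 1.32
position: [0.3253, -0.4225, 0.1989]
tcp_rot: [[0.638, 0.77, 0.0], [0.77, -0.638, 0.0], [0.0, 0.0, -1.0]]
force: [1.4, -0.3, -0.6]
opening: 1.001
grasp_force: 0.0
```

move_arm(
  increments=[
    {"xyz": [37, -4, 0], "roll": -0.101, "grip": 100},
    {"xyz": [38, -1, 0], "roll": -0.102, "grip": 100},
    {"xyz": [38, 3, 0], "roll": -0.102, "grip": 100},
    {"xyz": [37, 6, 0], "roll": -0.102, "grip": 100},
    {"xyz": [37, 11, 0], "roll": -0.102, "grip": 100},
  ],
)

```text
time_s: 1.73
position: [0.4278, -0.2632, 0.1992]
tcp_rot: [[0.181, 0.983, 0.0], [0.983, -0.181, -0.0], [-0.0, 0.0, -1.0]]
force: [0.6, -0.2, 0.7]
opening: 1.001
grasp_force: 0.0
```

move_arm(
  increments=[
    {"xyz": [35, 14, 0], "roll": -0.102, "grip": 100},
    {"xyz": [33, 17, 0], "roll": -0.102, "grip": 100},
    {"xyz": [32, 21, 0], "roll": -0.102, "grip": 100},
    {"xyz": [29, 24, -1], "roll": -0.102, "grip": 100},
    {"xyz": [27, 27, 0], "roll": -0.102, "grip": 100},
  ],
)

```text
time_s: 2.15
position: [0.5295, -0.1036, 0.2004]
tcp_rot: [[-0.322, 0.947, 0.001], [0.947, 0.322, -0.0], [-0.001, 0.001, -1.0]]
force: [1.0, -1.6, -0.0]
opening: 0.999
grasp_force: 0.0
```

move_arm(
  increments=[
    {"xyz": [23, 30, 0], "roll": -0.102, "grip": 100},
    {"xyz": [21, 31, 0], "roll": -0.101, "grip": 100},
    {"xyz": [17, 34, 0], "roll": -0.102, "grip": 100},
    {"xyz": [0, 0, 0], "roll": 0, "grip": 100},
    {"xyz": [0, 0, 0], "roll": 0, "grip": 100},
  ],
)

```text
time_s: 2.57
position: [0.5907, -0.0083, 0.1998]
tcp_rot: [[-0.59, 0.807, 0.0], [0.807, 0.59, -0.0], [-0.0, 0.0, -1.0]]
force: [0.4, 0.2, 1.1]
opening: 1.0
grasp_force: 0.0
```

Run:
```python
from h import *
im,d,K,T,W=shot("wrist","w1.png"); np.savez("w1.npz",W=W,im=im)
for n,ce,r,z0,z1 in [("plate",(.61,.035),.1,.030,.045),("rail",(.61,.035),.1,.068,.084),("tile",(.57,.03),.13,.005,.015),("table",(.5,.2),.05,-.02,.02)]:
    P=W[clean(sel(W,ce,r,z0,z1),3)]
    if len(P)>5: print(n,len(P),*rect(P),np.median(P[:,2]).round(4))
red=(im[...,0]>150)&(im[...,1]<60)&(im[...,2]<70)&sel(W,(.59,.05),.12,.02,.06)
print("red",red.sum(),np.nanmedian(W[red],0) if red.any() else None)
s=bot.read_state(); print(s["position"],yaw(s["tcp_rot"]))
plan([(560,170,200,120),(466.5,393,200,113.75)])
```

```text
plate 10280 [612.7  32.3] [ 79.9 135.7] 36.22 0.0386
rail 3478 [612.4  32.2] [26.4 87.6] 36.15 0.076
tile 8386 [565.3   8.3] [ 70.7 150.2] 18.71 0.0105
table 140 [528.8 161.4] [30.1  3.6] 36.84 0.0002
red 0 None
[ 0.58990193 -0.00958524  0.19972971] 126.05190387285424
from [589.9  -9.6 199.7] 126.05 t 2.62
0 ([33.0, 16.0, -0.0], np.float64(0.021))
1 ([32.0, 16.0, -0.0], np.float64(0.021))
2 ([34.0, 15.0, -0.0], np.float64(0.021))
3 ([33.0, 14.0, -0.0], np.float64(0.022))
4 ([34.0, 13.5, -0.3], np.float64(0.021))
-> [560. 170. 200.] 119.98
0 ([34.0, 4.0, 0.0], np.float64(0.016))
1 ([35.0, 4.0, 0.0], np.float64(0.015))
2 ([34.0, 3.0, 0.0], np.float64(0.016))
3 ([34.0, 3.0, 0.0], np.float64(0.015))
4 ([35.0, 2.0, 0.0], np.float64(0.016))
5 ([34.0, 2.0, 0.0], np.float64(0.015))
6 ([35.0, 1.2, 0.0], np.float64(0.016))
-> [466.5 393.  200. ] 113.73
```

move_arm(
  increments=[
    {"xyz": [33, 16, 0], "roll": 0.021, "grip": 100},
    {"xyz": [32, 16, 0], "roll": 0.021, "grip": 100},
    {"xyz": [34, 15, 0], "roll": 0.021, "grip": 100},
    {"xyz": [33, 14, 0], "roll": 0.022, "grip": 100},
    {"xyz": [34, 13.5, 0], "roll": 0.021, "grip": 100},
  ],
)

```text
time_s: 3.03
position: [0.5596, 0.1687, 0.2001]
tcp_rot: [[-0.494, 0.869, -0.0], [0.869, 0.494, -0.001], [-0.0, -0.001, -1.0]]
force: [0.9, 0.1, 0.5]
opening: 1.003
grasp_force: 0.0
```

move_arm(
  increments=[
    {"xyz": [34, 4, 0], "roll": 0.016, "grip": 100},
    {"xyz": [35, 4, 0], "roll": 0.015, "grip": 100},
    {"xyz": [34, 3, 0], "roll": 0.016, "grip": 100},
    {"xyz": [34, 3, 0], "roll": 0.015, "grip": 100},
    {"xyz": [35, 2, 0], "roll": 0.016, "grip": 100},
  ],
)

```text
time_s: 3.45
position: [0.493, 0.328, 0.2001]
tcp_rot: [[-0.426, 0.905, -0.0], [0.905, 0.426, -0.001], [-0.001, -0.0, -1.0]]
force: [1.0, 0.2, -0.4]
opening: 1.003
grasp_force: 0.0
```

move_arm(
  increments=[
    {"xyz": [34, 2, 0], "roll": 0.015, "grip": 100},
    {"xyz": [35, 1, 0], "roll": 0.016, "grip": 100},
    {"xyz": [0, 0, 0], "roll": 0, "grip": 100},
    {"xyz": [0, 0, 0], "roll": 0, "grip": 100},
    {"xyz": [0, 0, 0], "roll": 0, "grip": 100},
  ],
)

```text
time_s: 3.87
position: [0.4673, 0.3909, 0.1999]
tcp_rot: [[-0.4, 0.916, -0.0], [0.916, 0.4, -0.001], [-0.001, -0.001, -1.0]]
force: [-0.2, 0.5, -1.1]
opening: 1.0
grasp_force: 0.0
```

Run:
```python
from h import *
im,d,K,T,W=shot("wrist","w2.png"); np.savez("w2.npz",W=W,im=im)
for n,ce,r,z0,z1 in [("bed",(.47,.385),.17,.012,.021),("fence",(.513,.404),.17,.049,.062),("muller top",(.465,.395),.06,.107,.13),("muller",(.465,.395),.045,.063,.13),("foot",(.465,.395),.045,.038,.13)]:
    P=W[clean(sel(W,ce,r,z0,z1),3)]
    if len(P)>5: print(n,len(P),*rect(P),np.median(P[:,2]).round(4),cv2.minEnclosingCircle((P[:,:2]*1000).astype(np.float32)))
s=bot.read_state(); print(s["position"],yaw(s["tcp_rot"]))
```

```text
bed 22780 [456.4 376.8] [114.5 235.8] 23.84 0.0185 ((456.6729431152344, 377.8436584472656), 129.80189514160156)
fence 4540 [514.5 403.3] [ 14.3 234. ] 23.8 0.0564 ((512.9590454101562, 402.61273193359375), 117.09855651855469)
muller top 1422 [468.8 390.4] [31.4 30.8] 22.93 0.1124 ((468.9328308105469, 389.9751281738281), 16.059606552124023)
muller 1793 [468.2 390.9] [34.4 32.3] 22.93 0.1118 ((468.9366149902344, 389.8306579589844), 17.57143211364746)
foot 2947 [467.1 393.8] [48.5 38.6] 22.3 0.1062 ((468.95989990234375, 389.864501953125), 24.56120491027832)
[0.46761338 0.39063207 0.19992503] 113.53720560391858
```

View pics/w2.png

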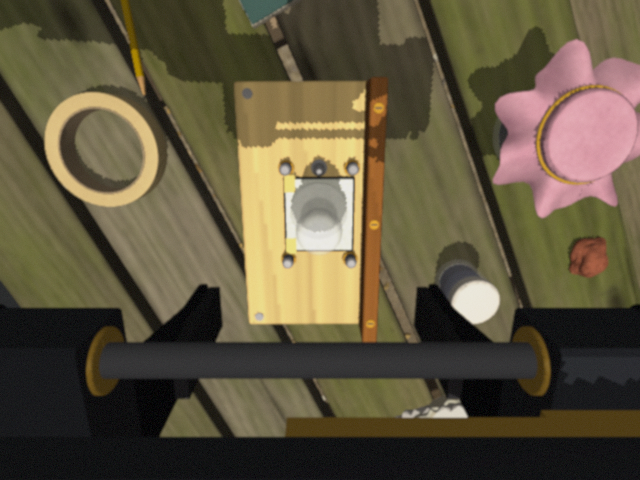

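The wrist picture shows the muller's knob at (320,225). The four plungers are at (286,168), (352,168), (288,260) and (350,260), the pin at (318,168), and the fence on the right. The fit gives the bed origin at about (471.7, 384) mm, yaw 23.8°. Next I grasp the muller by the knob.

move_arm(
  increments=[
    {"xyz": [-1, 1, 35], "roll": 0, "grip": 100},
    {"xyz": [0, 0, 35], "roll": 0, "grip": 100},
    {"xyz": [0, 0, 30], "roll": 0, "grip": 100},
    {"xyz": [0, 0, 20], "roll": 0, "grip": 100},
    {"xyz": [0, 0, 0], "roll": 0, "grip": 100},
  ],
)

```text
time_s: 4.33
position: [0.466, 0.3879, 0.0754]
tcp_rot: [[-0.398, 0.917, -0.009], [0.917, 0.398, -0.005], [-0.001, -0.01, -1.0]]
force: [-0.6, -0.6, -0.1]
opening: 0.997
grasp_force: 0.0
```

move_arm(
  increments=[
    {"xyz": [0, 0, 0], "roll": 0, "grip": 0},
    {"xyz": [0, 0, 0], "roll": 0, "grip": 0},
    {"xyz": [0, 0, 0], "roll": 0, "grip": 0},
    {"xyz": [0, 0, 0], "roll": 0, "grip": 0},
    {"xyz": [0, 0, 0], "roll": 0, "grip": 0},
  ],
)

```text
time_s: 4.75
position: [0.4692, 0.3924, 0.0815]
tcp_rot: [[-0.401, 0.916, 0.002], [0.916, 0.401, 0.001], [0.0, 0.003, -1.0]]
force: [-0.4, 0.1, -0.4]
opening: 0.709
grasp_force: 0.0
```

move_arm(
  increments=[
    {"xyz": [0, 0, 0], "roll": 0, "grip": 0},
    {"xyz": [0, 0, 0], "roll": 0, "grip": 0},
    {"xyz": [0, 0, 0], "roll": 0, "grip": 0},
    {"xyz": [0, 0, 0], "roll": 0, "grip": 0},
    {"xyz": [0, 0, 0], "roll": 0, "grip": 0},
  ],
)

```text
time_s: 5.17
position: [0.468, 0.392, 0.08]
tcp_rot: [[-0.401, 0.916, -0.0], [0.916, 0.401, -0.0], [-0.0, -0.0, -1.0]]
force: [-1.2, -0.4, 0.9]
opening: 0.332
grasp_force: 29.4
```

Run:
```python
from h import *
s=bot.read_state(); print(s["time_s"],s["position"],yaw(s["tcp_rot"]),s["opening"],s["grasp_force"],s["force"])
x,y,z=np.array(s["position"])*1000;a=yaw(s["tcp_rot"])
plan([(x,y,z+60,a),(470,180,z+40,a),(470,180,z-22,a)],vmax=35)
```

```text
5.1667 [0.46801887 0.39197425 0.0799675 ] 113.67051325009429 0.3322198728805173 29.43374326452613 [-1.16794612 -0.3912484   0.91704815]
from [468. 392.  80.] 113.67 t 5.17
0 ([0.0, 0.0, -30.0], np.float64(-0.0))
1 ([0.0, 0.0, -30.0], np.float64(-0.0))
-> [468. 392. 140.] 113.67
0 ([-28.0, -12.0, 3.0], np.float64(-0.0))
1 ([-28.0, -12.0, 3.0], np.float64(-0.0))
2 ([-28.0, -12.0, 3.0], np.float64(-0.0))
3 ([-27.0, -12.0, 2.0], np.float64(-0.0))
4 ([-28.0, -11.0, 3.0], np.float64(-0.0))
5 ([-28.0, -12.0, 3.0], np.float64(-0.0))
6 ([-27.9, -12.3, 3.0], np.float64(-0.0))
-> [470. 180. 120.] 113.67
0 ([-0.0, 0.0, 31.0], np.float64(-0.0))
1 ([-0.0, 0.0, 31.0], np.float64(-0.0))
-> [470. 180.  58.] 113.67
```

move_arm(
  increments=[
    {"xyz": [0, 0, -10], "roll": 0, "grip": 0},
    {"xyz": [0, 0, -25], "roll": 0, "grip": 0},
    {"xyz": [0, 0, -25], "roll": 0, "grip": 0},
    {"xyz": [-14, -6, 1], "roll": 0, "grip": 0},
    {"xyz": [-28, -12, 3], "roll": 0, "grip": 0},
  ],
)

```text
time_s: 5.58
position: [0.4711, 0.3496, 0.139]
tcp_rot: [[-0.404, 0.915, 0.008], [0.915, 0.404, 0.005], [0.002, 0.009, -1.0]]
force: [0.3, -0.5, -2.1]
opening: 0.334
grasp_force: 29.3
```

move_arm(
  increments=[
    {"xyz": [-28, -12, 3], "roll": 0, "grip": 0},
    {"xyz": [-28, -12, 3], "roll": 0, "grip": 0},
    {"xyz": [-28, -12, 3], "roll": 0, "grip": 0},
    {"xyz": [-28, -12, 3], "roll": 0, "grip": 0},
    {"xyz": [-20, -9, 2], "roll": 0, "grip": 0},
  ],
)

```text
time_s: 6.0
position: [0.4691, 0.2003, 0.1222]
tcp_rot: [[-0.401, 0.916, -0.0], [0.916, 0.401, -0.001], [-0.001, -0.001, -1.0]]
force: [-0.1, 0.4, -1.4]
opening: 0.332
grasp_force: 29.3
```

move_arm(
  increments=[
    {"xyz": [-14, -6, 2], "roll": 0, "grip": 0},
    {"xyz": [-7, -3, 0], "roll": 0, "grip": 0},
    {"xyz": [0, 0, 0], "roll": 0, "grip": 0},
    {"xyz": [0, 0, 0], "roll": 0, "grip": 0},
    {"xyz": [0, 0, 0], "roll": 0, "grip": 0},
  ],
)

```text
time_s: 6.42
position: [0.47, 0.1805, 0.1203]
tcp_rot: [[-0.402, 0.916, 0.001], [0.916, 0.402, 0.001], [0.0, 0.001, -1.0]]
force: [0.2, 0.7, -2.2]
opening: 0.331
grasp_force: 29.3
```

Run:
```python
from h import *
im,d,K,T,W=shot("side"); _,d2,K2,T2,W2=shot("wrist")
s=bot.read_state(); print(s["time_s"],s["position"],yaw(s["tcp_rot"]),s["opening"],s["grasp_force"],s["force"])
p=s["position"]; print(s["position"])
cv2.imwrite("pics/crop.png",cv2.resize(np.ascontiguousarray(im[150:400,250:510,::-1]),None,fx=2.2,fy=2.2))
# pin and bed from wrist and side
for n,w in (("side",W),("wrist",W2)):
  for q,ce,r,z0,z1 in [("pin",(.454,.424),.012,.042,.056),("bed",(.47,.385),.17,.012,.021),("fence",(.513,.404),.17,.049,.062),("muller",p[:2],.035,.005,.06)]:
    P=w[clean(sel(w,ce,r,z0,z1),1 if q=="pin" else 3)]
    if len(P)>3: print(n,q,len(P),*rect(P),P[:,2].min(),np.median(P[:,2]))
```

```text
6.5167 [0.46974961 0.18066933 0.12015378] 113.74377990417706 0.32947058160139936 29.302225951105356 [ 0.9062406   0.62697363 -0.60638483]
[0.46974961 0.18066933 0.12015378]
side pin 14 [453.3 427.9] [6.3 6.1] 29.06 0.042099742371156545 0.04382138003293923
side bed 5936 [453.1 378.4] [112.  238.4] 23.4 0.01204326643220932 0.016917712815669672
side fence 1304 [513.3 405. ] [ 16.  237.8] 23.8 0.04902720839654284 0.054664430564687616
wrist bed 21848 [487.7 308.6] [116.2  85.2] 23.72 0.012468371752114071 0.018484285425934
wrist fence 3952 [546.6 329.8] [15.1 76.9] 23.9 0.04901016407125858 0.05625933375916106
```

View pics/crop.png

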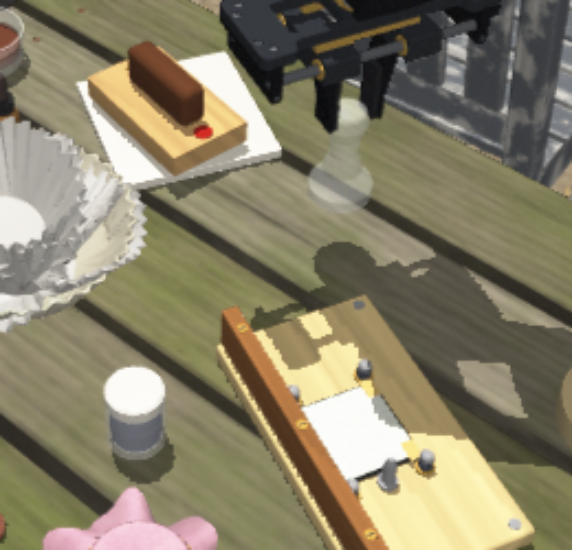

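The crop shows the muller held upright at (340,160), with the card and pin free. Lowering it onto the table.

move_arm(
  increments=[
    {"xyz": [0, 0, 25], "roll": 0, "grip": 0},
    {"xyz": [0, 0, 20], "roll": 0, "grip": 0},
    {"xyz": [0, 0, 10], "roll": 0, "grip": 0},
    {"xyz": [0, 0, 4], "roll": 0, "grip": 0},
    {"xyz": [0, 0, 2], "roll": 0, "grip": 0},
  ],
)

```text
time_s: 6.93
position: [0.4693, 0.1801, 0.0584]
tcp_rot: [[-0.402, 0.916, -0.001], [0.916, 0.402, -0.0], [0.0, -0.001, -1.0]]
force: [0.4, 0.1, -1.3]
opening: 0.328
grasp_force: 29.3
```

move_arm(
  increments=[
    {"xyz": [0, 0, 0], "roll": 0, "grip": 0},
    {"xyz": [0, 0, 0], "roll": 0, "grip": 0},
    {"xyz": [0, 0, 0], "roll": 0, "grip": 0},
    {"xyz": [0, 0, 1], "roll": 0, "grip": 0},
    {"xyz": [0, 0, 0], "roll": 0, "grip": 0},
  ],
)

```text
time_s: 7.35
position: [0.4699, 0.1797, 0.0584]
tcp_rot: [[-0.401, 0.916, 0.001], [0.916, 0.401, 0.0], [-0.0, 0.001, -1.0]]
force: [-0.3, -0.5, -1.6]
opening: 0.33
grasp_force: 29.3
```

move_arm(
  increments=[
    {"xyz": [0, 0, 0.5], "roll": 0, "grip": 0},
    {"xyz": [0, 0, 0.5], "roll": 0, "grip": 0},
    {"xyz": [0, 0, 0], "roll": 0, "grip": 0},
    {"xyz": [0, 0, 0], "roll": 0, "grip": 0},
    {"xyz": [0, 0, 0], "roll": 0, "grip": 0},
  ],
)

```text
time_s: 7.77
position: [0.4696, 0.1796, 0.057]
tcp_rot: [[-0.401, 0.916, 0.0], [0.916, 0.401, 0.0], [0.0, 0.0, -1.0]]
force: [-0.1, 0.0, -0.4]
opening: 0.333
grasp_force: 29.3
```

move_arm(
  increments=[
    {"xyz": [0, 0, 0.5], "roll": 0, "grip": 0},
    {"xyz": [0, 0, 0], "roll": 0, "grip": 0},
    {"xyz": [0, 0, 0], "roll": 0, "grip": 0},
    {"xyz": [0, 0, 0], "roll": 0, "grip": 0},
    {"xyz": [0, 0, 0], "roll": 0, "grip": 0},
  ],
)

```text
time_s: 8.18
position: [0.4696, 0.1797, 0.0568]
tcp_rot: [[-0.401, 0.916, 0.0], [0.916, 0.401, 0.0], [-0.0, 0.0, -1.0]]
force: [-1.0, -0.6, 5.8]
opening: 0.333
grasp_force: 29.8
```

Run:
```python
from h import *
im,d,K,T,W=shot("side")
s=bot.read_state(); p=s["position"]; print(s["position"],s["force"],s["moment"])
P=W[sel(W,p[:2],.04,.004,.05)]; print(len(P))
for a in np.arange(.004,.05,.005):
    Q=P[(P[:,2]>a)&(P[:,2]<a+.005)]
    if len(Q)>3: print(round(a,3),len(Q),Q.min(0),Q.max(0))
```

```text
[0.46959256 0.17968785 0.05681563] [-1.00812477 -1.84004786  5.18484563] [-0.02850615  0.1159593  -0.06136662]
550
0.004 50 [0.44727046 0.18369663 0.00418742] [0.4940559  0.20733595 0.00886008]
0.009 89 [0.44261587 0.16635315 0.00911846] [0.49401647 0.20677712 0.01390338]
0.014 95 [0.44498593 0.16400421 0.01404788] [0.49150806 0.20682243 0.01899231]
0.019 97 [0.44747993 0.17026655 0.01901228] [0.48931192 0.2037075  0.02398548]
0.024 64 [0.45114486 0.17305151 0.02400949] [0.48756669 0.20108343 0.02892899]
0.029 49 [0.45390706 0.1761861  0.02907069] [0.48430799 0.19617302 0.03398539]
0.034 38 [0.45611447 0.17689464 0.0341168 ] [0.48321778 0.19588065 0.03895539]
0.039 39 [0.45688338 0.17955337 0.0390914 ] [0.48177029 0.1936283  0.04381095]
0.044 22 [0.45862124 0.18195407 0.04421217] [0.48030668 0.19599276 0.04882301]
0.049 7 [0.46657831 0.18076317 0.04900454] [0.48031237 0.19097893 0.04980686]
```

move_arm(
  increments=[
    {"xyz": [0, 0, -0.5], "roll": 0, "grip": 100},
    {"xyz": [0, 0, 0], "roll": 0, "grip": 100},
    {"xyz": [0, 0, 0], "roll": 0, "grip": 100},
    {"xyz": [0, 0, 0], "roll": 0, "grip": 100},
    {"xyz": [0, 0, 0], "roll": 0, "grip": 100},
  ],
)

```text
time_s: 8.65
position: [0.4697, 0.1796, 0.0568]
tcp_rot: [[-0.401, 0.916, -0.0], [0.916, 0.401, 0.0], [0.0, -0.0, -1.0]]
force: [-0.3, -0.2, -0.2]
opening: 0.624
grasp_force: 0.0
```

move_arm(
  increments=[
    {"xyz": [0, 0, 0], "roll": 0, "grip": 100},
    {"xyz": [0, 0, 0], "roll": 0, "grip": 100},
    {"xyz": [0, 0, 0], "roll": 0, "grip": 100},
    {"xyz": [0, 0, -10], "roll": 0, "grip": 100},
    {"xyz": [0, 0, -25], "roll": 0, "grip": 100},
  ],
)

```text
time_s: 9.07
position: [0.4672, 0.1792, 0.0904]
tcp_rot: [[-0.401, 0.916, -0.007], [0.916, 0.401, -0.001], [0.002, -0.007, -1.0]]
force: [0.4, 0.7, -0.1]
opening: 0.967
grasp_force: 0.0
```

move_arm(
  increments=[
    {"xyz": [0, 0, -30], "roll": 0, "grip": 100},
    {"xyz": [0, 0, -20], "roll": 0, "grip": 100},
    {"xyz": [0, 0, -5], "roll": 0, "grip": 100},
    {"xyz": [0, 0, 0], "roll": 0, "grip": 100},
    {"xyz": [0, 0, 0], "roll": 0, "grip": 100},
  ],
)

```text
time_s: 9.48
position: [0.4692, 0.1796, 0.1469]
tcp_rot: [[-0.401, 0.916, -0.0], [0.916, 0.401, -0.0], [0.0, -0.0, -1.0]]
force: [-0.5, -0.8, 0.8]
opening: 0.996
grasp_force: 0.0
```

Run:
```python
from h import *
im,d,K,T,W=shot("side")
s=bot.read_state(); print(s["position"],s["opening"])
for n,ce,r,z0,z1 in [("mullertop",(.47,.18),.04,.08,.098),("mullerfoot",(.47,.18),.04,.004,.028),("rail",(.61,.035),.1,.068,.084)]:
    P=W[clean(sel(W,ce,r,z0,z1),3)]
    if len(P)>5: print(n,len(P),*rect(P),np.median(P[:,2]).round(4))
plan([(612.5,32.3,120,126.2),(612.5,32.3,42,126.2)],vmax=36)
```

```text
[0.46861238 0.17951486 0.14620749] 1.0024743267406917
mullertop 211 [469.1 182.9] [29.5 32.2] 89.98 0.0868
mullerfoot 369 [470.3 188.8] [36.3 51.3] 77.57 0.0166
rail 392 [609.9  36.6] [27.2 87.4] 34.36 0.0736
from [468.6 179.5 146.2] 113.67 t 9.53
0 ([-32.0, 12.0, 4.0], np.float64(-0.036))
1 ([-33.0, 11.0, 5.0], np.float64(-0.037))
2 ([-33.0, 10.0, 4.0], np.float64(-0.036))
3 ([-33.0, 8.0, 4.0], np.float64(-0.037))
4 ([-33.0, 8.0, 5.0], np.float64(-0.036))
5 ([-34.0, 5.8, 4.2], np.float64(-0.037))
-> [612.5  32.3 120. ] 126.22
0 ([-0.0, 0.0, 26.0], np.float64(0.0))
1 ([-0.0, 0.0, 26.0], np.float64(0.0))
2 ([-0.0, 0.0, 26.0], np.float64(0.0))
-> [612.5  32.3  42. ] 126.22
```

move_arm(
  increments=[
    {"xyz": [-32, 12, 0], "roll": -0.036, "grip": 100},
    {"xyz": [-33, 11, 4], "roll": -0.037, "grip": 100},
    {"xyz": [-33, 10, 5], "roll": -0.036, "grip": 100},
    {"xyz": [-33, 8, 6], "roll": -0.037, "grip": 100},
    {"xyz": [-33, 8, 6], "roll": -0.036, "grip": 100},
  ],
)

```text
time_s: 9.95
position: [0.5891, 0.0561, 0.1237]
tcp_rot: [[-0.562, 0.827, -0.004], [0.827, 0.562, 0.0], [0.002, -0.003, -1.0]]
force: [-0.3, -0.1, 0.3]
opening: 0.999
grasp_force: 0.0
```

move_arm(
  increments=[
    {"xyz": [-34, 6, 5], "roll": -0.037, "grip": 100},
    {"xyz": [0, 0, 0], "roll": 0, "grip": 100},
    {"xyz": [0, 0, 0], "roll": 0, "grip": 100},
    {"xyz": [0, 0, 0], "roll": 0, "grip": 100},
    {"xyz": [0, 0, 0], "roll": 0, "grip": 100},
  ],
)

```text
time_s: 10.37
position: [0.6117, 0.0336, 0.1199]
tcp_rot: [[-0.591, 0.806, -0.003], [0.806, 0.591, 0.001], [0.003, -0.002, -1.0]]
force: [-0.8, -0.3, -0.2]
opening: 1.002
grasp_force: 0.0
```

Run:
```python
from h import *
im,d,K,T,W=shot("wrist","w3.png")
for n,ce,r,z0,z1 in [("plate",(.61,.035),.1,.030,.045),("rail",(.61,.035),.1,.068,.084)]:
    P=W[clean(sel(W,ce,r,z0,z1),3)]
    if len(P)>5: print(n,len(P),*rect(P),np.median(P[:,2]).round(4))
plan([(612.5,32.3,42,126.2)],vmax=36)
```

```text
plate 15513 [612.7  31.8] [ 80.2 136.8] 36.15 0.0385
rail 5419 [612.   32.8] [26.  86.8] 36.19 0.076
from [612.   33.7 120.4] 126.27 t 10.42
0 ([-0.0, -0.0, 26.0], np.float64(0.0))
1 ([-1.0, -0.0, 26.0], np.float64(0.001))
2 ([-0.5, -0.5, 26.4], np.float64(0.0))
-> [612.5  32.2  42. ] 126.22
```

move_arm(
  increments=[
    {"xyz": [-1, 0, 26], "roll": 0.001, "grip": 100},
    {"xyz": [0, 0, 26], "roll": 0, "grip": 100},
    {"xyz": [0, 0, 16], "roll": 0, "grip": 100},
    {"xyz": [0, 0, 8], "roll": 0, "grip": 100},
    {"xyz": [0, 0, 2], "roll": 0, "grip": 100},
  ],
)

```text
time_s: 10.83
position: [0.6124, 0.0328, 0.0416]
tcp_rot: [[-0.591, 0.807, -0.003], [0.807, 0.591, 0.0], [0.002, -0.003, -1.0]]
force: [0.1, -0.2, 0.4]
opening: 1.002
grasp_force: 0.0
```

move_arm(
  increments=[
    {"xyz": [0, 0, 0], "roll": 0, "grip": 100},
    {"xyz": [0, 0, 0], "roll": 0, "grip": 0},
    {"xyz": [0, 0, 0], "roll": 0, "grip": 0},
    {"xyz": [0, 0, 0], "roll": 0, "grip": 0},
    {"xyz": [0, 0, 0], "roll": 0, "grip": 0},
  ],
)

```text
time_s: 11.25
position: [0.6148, 0.0317, 0.0439]
tcp_rot: [[-0.59, 0.807, 0.002], [0.807, 0.59, -0.0], [-0.001, 0.001, -1.0]]
force: [-0.1, 0.1, 0.7]
opening: 0.78
grasp_force: 0.0
```

move_arm(
  increments=[
    {"xyz": [0, 0, 0], "roll": 0, "grip": 0},
    {"xyz": [0, 0, 0], "roll": 0, "grip": 0},
    {"xyz": [0, 0, 0], "roll": 0, "grip": 0},
    {"xyz": [0, 0, 0], "roll": 0, "grip": 0},
    {"xyz": [0, 0, 0], "roll": 0, "grip": 0},
  ],
)

```text
time_s: 11.67
position: [0.6141, 0.0317, 0.0429]
tcp_rot: [[-0.59, 0.807, -0.0], [0.807, 0.59, 0.0], [0.0, -0.0, -1.0]]
force: [0.3, -0.5, 0.6]
opening: 0.401
grasp_force: 0.0
```

Run:
```python
from h import *
im,d,K,T,W=shot("wrist","w4.png")
s=bot.read_state(); print(s["time_s"],s["position"],yaw(s["tcp_rot"]),s["opening"],s["grasp_force"],s["force"])
for n,ce,r,z0,z1 in [("plate",(.61,.035),.1,.030,.045),("rail",(.61,.035),.1,.068,.084)]:
    P=W[clean(sel(W,ce,r,z0,z1),3)]
    if len(P)>5: print(n,len(P),*rect(P),np.median(P[:,2]).round(4))
```

```text
11.7167 [0.61415795 0.03175167 0.04290206] 126.15079016989078 0.35574816714798446 0.0 [ 1.17608339 -0.4152549  -0.48680013]
plate 19650 [603.7  44. ] [ 80.3 106.8] 36.16 0.0385
rail 8029 [604.7  42.7] [26.1 62.4] 36.12 0.0759
```

View pics/w4.png

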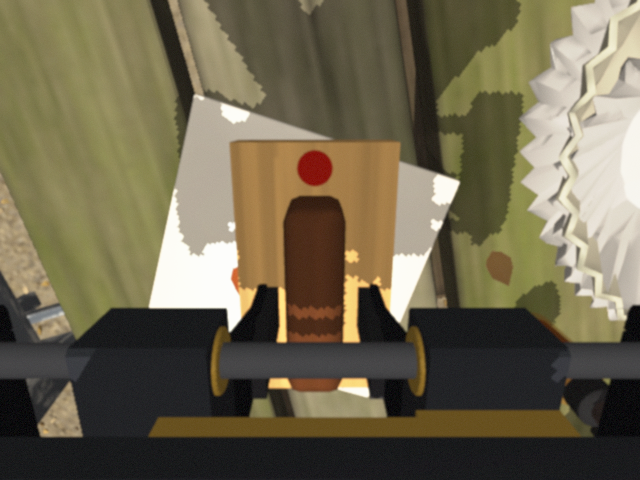

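The wrist picture shows the red dot at (315,168) and the fingers centred round the rail. I finish the grip and lift.

move_arm(
  increments=[
    {"xyz": [0, 0, 0], "roll": 0, "grip": 0},
    {"xyz": [0, 0, 0], "roll": 0, "grip": 0},
    {"xyz": [0, 0, 0], "roll": 0, "grip": 0},
    {"xyz": [0, 0, 0], "roll": 0, "grip": 0},
    {"xyz": [0, 0, -5], "roll": 0, "grip": 0},
  ],
)

```text
time_s: 12.13
position: [0.6132, 0.0319, 0.0469]
tcp_rot: [[-0.59, 0.808, -0.002], [0.808, 0.59, 0.001], [0.002, -0.002, -1.0]]
force: [-0.4, 0.3, -3.5]
opening: 0.294
grasp_force: 30.0
```

move_arm(
  increments=[
    {"xyz": [0, 0, -20], "roll": 0, "grip": 0},
    {"xyz": [0, 0, -35], "roll": 0, "grip": 0},
    {"xyz": [0, 0, -35], "roll": 0, "grip": 0},
    {"xyz": [0, 0, -15], "roll": 0, "grip": 0},
    {"xyz": [0, 0, 0], "roll": 0, "grip": 0},
  ],
)

```text
time_s: 12.55
position: [0.6177, 0.0317, 0.1576]
tcp_rot: [[-0.59, 0.807, 0.01], [0.807, 0.59, -0.001], [-0.007, 0.008, -1.0]]
force: [0.9, 0.1, -2.7]
opening: 0.294
grasp_force: 30.0
```

```bash
cat >> h.py <<'E'
def inhand(W,s):
    """block origin and yaw in the hand, from plate/rail top seen by the wrist camera; returns offset block-TCP along block x,y and z"""
    p=np.array(s["position"]); a=yaw(s["tcp_rot"])-90
    for n,zz,ye in (("plate",-.004,68),("rail",.034,44)):
        P=W[clean(sel(W,p,.1,p[2]+zz-.007,p[2]+zz+.007),3)]
        c,wh,ang=rect(P); c=np.array(c); L=max(wh); th=np.radians(ang if wh[0]<wh[1] else ang-90)
        if np.cos(th-np.radians(a))<0: th+=np.pi
        ey=np.array([-np.sin(th),np.cos(th)]); o=c+ey*(L/2-ye)
        d=o-p[:2]*1000; ex=np.array([np.cos(th),np.sin(th)])
        print(n,wh,"yaw",np.degrees(th).round(2),"tool",a.round(2),"o",o.round(1),"off x,y",(d@ex).round(1),(d@ey).round(1),"ztop-tcp",(1000*(np.median(P[:,2])-p[2])).round(1))
def tobed(q,o=(471.7,384.0),a=23.8):
    c,s=np.cos(np.radians(a)),np.sin(np.radians(a)); d=np.asarray(q)[...,:2]-np.array(o); return np.stack([d@[c,s],d@[-s,c]],-1)
E
python3 - <<'E'
from h import *
im,d,K,T,W=shot("wrist")
s=bot.read_state(); print(s["time_s"],s["position"],yaw(s["tcp_rot"]),s["opening"],s["grasp_force"],s["force"],s["moment"])
inhand(W,s)
W2=np.load("w2.npz")["W"]; B=tobed(W2*1000)
for n,cx,cy,z0 in (("pin",0,44,.036),("p++",30,44,.030),("p-+",-30,44,.03),("p+-",30,-44,.03),("p--",-30,-44,.03)):
    m=(np.abs(B[...,0]-cx)<9)&(np.abs(B[...,1]-cy)<9)&(W2[...,2]>z0)&(W2[...,2]<.052)
    if m.sum(): print(n,m.sum(),(B[m].min(0)+B[m].max(0))/2,np.ptp(B[m],axis=0),W2[m][:,2].max())
m=(W2[...,2]>.053)&(W2[...,2]<.06)&(np.abs(B[...,0]-47)<12)&(np.abs(B[...,1])<114)
x=B[m]
for lo in range(-110,110,44):
    q=x[(x[:,1]>lo)&(x[:,1]<lo+44)]; print(lo,np.percentile(q[:,0],[2,98]))
E
```

```text
12.6 [0.61569731 0.03183389 0.15489583] 126.15545073635002 0.29500688317384305 29.973565936088562 [ 0.39771881  0.44556896 -3.51155049] [ 0.050439   -0.10883894 -0.01307908]
plate [80.5 94.9] yaw 36.05 tool 36.16 o [616.8  32.7] off x,y 1.4 0.0 ztop-tcp -1.6
rail [41.4 64.3] yaw 53.04 tool 36.16 o [618.4  35.3] off x,y 4.4 -0.1 ztop-tcp 36.0
pin 106 [ 0.18806076 43.67123252] [9.53069777 9.56832116] 0.04746155667195001
p++ 122 [29.93139566 43.62841587] [10.67348853 10.85166935] 0.037673605161465784
p-+ 120 [-29.84771593  43.40202116] [9.78440816 9.94293607] 0.037578282727875056
p+- 107 [ 29.84659703 -44.17031527] [ 9.53338553 10.06888847] 0.03724914631773346
p-- 104 [-29.92762225 -43.8274953 ] [ 9.77229119 10.221436  ] 0.03744484503763856
-110 [40.23780256 53.74446483]
-66 [40.1636541  53.61955978]
-22 [40.20713935 53.6359336 ]
22 [40.10600364 53.53807486]
66 [40.0826094 53.5673899]
```

Run:
```python
from h import *
plan([(474.2,363.3,150,113.8)],vmax=36,start=(613.7,31.9,152,126.16))
```

```text
from [613.7  31.9 152. ] 126.16 t 12.6
0 ([35.0, 8.0, 0.0], np.float64(0.022))
1 ([35.0, 8.0, 0.0], np.float64(0.021))
2 ([35.0, 7.0, 1.0], np.float64(0.022))
3 ([36.0, 6.0, -0.0], np.float64(0.021))
4 ([35.0, 5.0, -0.0], np.float64(0.022))
5 ([36.0, 4.0, 0.0], np.float64(0.021))
6 ([36.0, 4.0, 0.0], np.float64(0.022))
7 ([36.0, 3.0, 1.0], np.float64(0.022))
8 ([36.0, 2.0, -0.0], np.float64(0.021))
9 ([35.6, 1.5, -0.0], np.float64(0.022))
-> [474.2 363.3 150. ] 113.78
```

move_arm(
  increments=[
    {"xyz": [18, 4, 0], "roll": 0.011, "grip": 0},
    {"xyz": [35, 8, 0], "roll": 0.022, "grip": 0},
    {"xyz": [35, 8, 0], "roll": 0.021, "grip": 0},
    {"xyz": [35, 7, 1], "roll": 0.022, "grip": 0},
    {"xyz": [36, 6, 0], "roll": 0.021, "grip": 0},
  ],
)

```text
time_s: 13.02
position: [0.5502, 0.183, 0.1492]
tcp_rot: [[-0.507, 0.862, -0.005], [0.862, 0.507, -0.0], [0.002, -0.005, -1.0]]
force: [0.2, -0.1, -2.9]
opening: 0.291
grasp_force: 30.0
```

move_arm(
  increments=[
    {"xyz": [35, 5, 0], "roll": 0.022, "grip": 0},
    {"xyz": [36, 4, 0], "roll": 0.021, "grip": 0},
    {"xyz": [36, 4, 0], "roll": 0.022, "grip": 0},
    {"xyz": [36, 3, 1], "roll": 0.022, "grip": 0},
    {"xyz": [28, 2, 0], "roll": 0.016, "grip": 0},
  ],
)

```text
time_s: 13.43
position: [0.4843, 0.343, 0.1482]
tcp_rot: [[-0.418, 0.909, -0.006], [0.909, 0.418, -0.001], [0.001, -0.006, -1.0]]
force: [0.8, 0.4, -2.5]
opening: 0.293
grasp_force: 30.0
```

move_arm(
  increments=[
    {"xyz": [17, 1, 5], "roll": 0.01, "grip": 0},
    {"xyz": [8, 0, 12], "roll": 0.006, "grip": 0},
    {"xyz": [0, 0, 10], "roll": 0, "grip": 0},
    {"xyz": [0, 0, 3], "roll": 0, "grip": 0},
    {"xyz": [0, 0, 0], "roll": 0, "grip": 0},
  ],
)

```text
time_s: 13.85
position: [0.4771, 0.3624, 0.1182]
tcp_rot: [[-0.402, 0.915, -0.005], [0.916, 0.402, -0.003], [-0.001, -0.006, -1.0]]
force: [-0.5, 0.0, -3.6]
opening: 0.292
grasp_force: 30.0
```

move_arm(
  increments=[
    {"xyz": [0, 0, 0], "roll": 0, "grip": 0},
    {"xyz": [0, 0, 0], "roll": 0, "grip": 0},
    {"xyz": [0, 0, 0], "roll": 0, "grip": 0},
    {"xyz": [0, 0, 0], "roll": 0, "grip": 0},
    {"xyz": [0, 0, 0], "roll": 0, "grip": 0},
  ],
)

```text
time_s: 14.27
position: [0.4788, 0.3643, 0.1215]
tcp_rot: [[-0.403, 0.915, 0.001], [0.915, 0.403, 0.0], [0.0, 0.001, -1.0]]
force: [-0.5, 0.5, -2.3]
opening: 0.296
grasp_force: 30.0
```

Run:
```python
from h import *
im,d,K,T,W=shot("wrist","w5.png")
s=bot.read_state(); print(s["time_s"],s["position"],yaw(s["tcp_rot"]),s["opening"],s["grasp_force"],s["force"],s["moment"],np.array(s["tcp_rot"])[:,2])
inhand(W,s); print("tcp in bed",tobed(np.array(s["position"])*1000,(471.8,383.7)))
p=np.array(s["position"])
for zz in (-.004,.034): # tilt of plate / rail top
    P=W[clean(sel(W,p,.1,p[2]+zz-.006,p[2]+zz+.006),5)]; B=tobed(P*1000)
    print(np.linalg.lstsq(np.c_[B,np.ones(len(B))],P[:,2]*1000-p[2]*1000,rcond=None)[0])
```

```text
14.3167 [0.47871738 0.36436666 0.12141772] 113.75215346862882 0.29573221151293383 29.973722398281097 [-0.70636248 -0.29141883 -2.43950264] [ 0.01324293 -0.10116258 -0.07912704] [ 7.80211425e-04  3.96914407e-04 -9.99999617e-01]
plate [80.4 94.4] yaw 23.82 tool 23.75 o [478.2 365.6] off x,y 0.0 1.3 ztop-tcp -3.9
rail [41.6 64.7] yaw 7.04 tool 23.75 o [476.1 365.6] off x,y -2.4 1.6 ztop-tcp 33.5
tcp in bed [ -1.47275607 -20.48070377]
[-1.46043607e-02 -4.24561287e-04 -3.97127172e+00]
[-2.29318084e-03 -1.56034242e-02  3.31801438e+01]
```

View pics/w5.png

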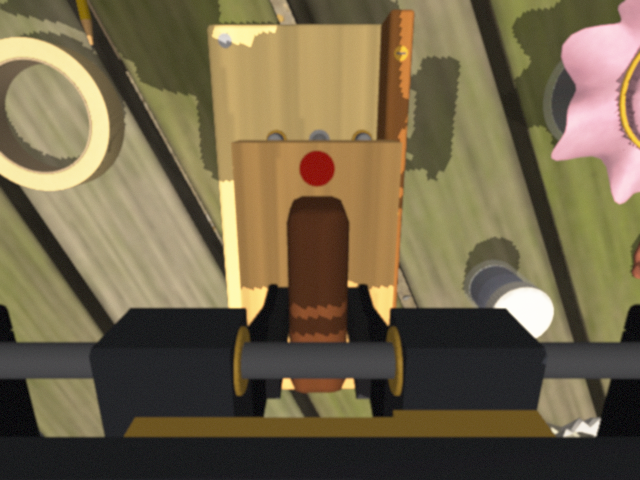

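The picture shows the block square to the fence: red dot at (317,168), pin and plungers just beyond its end at (318,135), (276,135) and (362,135). It is about 19 mm to the right of its place. I back it off slightly, lower it, then bring it against the fence.

move_arm(
  increments=[
    {"xyz": [3, -4, 0], "roll": 0, "grip": 0},
    {"xyz": [0, 0, 18], "roll": 0, "grip": 0},
    {"xyz": [0, 0, 14], "roll": 0, "grip": 0},
    {"xyz": [0, 0, 8], "roll": 0, "grip": 0},
    {"xyz": [0, 0, 4], "roll": 0, "grip": 0},
  ],
)

```text
time_s: 14.73
position: [0.4723, 0.3653, 0.0758]
tcp_rot: [[-0.403, 0.915, -0.002], [0.915, 0.403, -0.001], [-0.0, -0.003, -1.0]]
force: [-0.4, 0.7, -3.0]
opening: 0.297
grasp_force: 30.0
```

move_arm(
  increments=[
    {"xyz": [0, 0, 2], "roll": 0, "grip": 0},
    {"xyz": [0, 0, 0], "roll": 0, "grip": 0},
    {"xyz": [0, 0, 0], "roll": 0, "grip": 0},
    {"xyz": [0, 0, 0], "roll": 0, "grip": 0},
    {"xyz": [0, 0, 0], "roll": 0, "grip": 0},
  ],
)

```text
time_s: 15.15
position: [0.4739, 0.3659, 0.0756]
tcp_rot: [[-0.403, 0.915, 0.001], [0.915, 0.403, 0.001], [0.0, 0.001, -1.0]]
force: [-0.3, -0.7, -3.2]
opening: 0.295
grasp_force: 30.0
```

move_arm(
  increments=[
    {"xyz": [0, 2, 0], "roll": 0, "grip": 0},
    {"xyz": [0, 2, 0], "roll": 0, "grip": 0},
    {"xyz": [0, 0, 0], "roll": 0, "grip": 0},
    {"xyz": [0, 0, 0], "roll": 0, "grip": 0},
    {"xyz": [0, 0, 0], "roll": 0, "grip": 0},
  ],
)

```text
time_s: 15.57
position: [0.4771, 0.3672, 0.0749]
tcp_rot: [[-0.403, 0.915, -0.0], [0.915, 0.403, -0.0], [0.0, -0.0, -1.0]]
force: [0.7, 0.0, -3.0]
opening: 0.295
grasp_force: 30.0
```

```bash
cat >> h.py <<'E'
def st():
    s=bot.read_state(); b=tobed(np.array(s["position"])*1000,(471.8,383.7)); F=np.array(s["force"]); a=np.radians(23.8)
    c,n=np.cos(a),np.sin(a)
    print("t %.2f tcp bed %s z %.1f yaw %.2f | F bed x %.1f y %.1f z %.1f | M %s tilt %s"%(s["time_s"],b.round(1),s["position"][2]*1000,yaw(s["tcp_rot"])-90,F[0]*c+F[1]*n,-F[0]*n+F[1]*c,F[2],np.round(s["moment"],2),np.round(np.array(s["tcp_rot"])[:2,2],4)))
E
python3 -c "from h import *; st()"
```

```text
t 15.57 tcp bed [ -1.8 -17.2] z 74.9 yaw 23.78 | F bed x 0.7 y -0.3 z -3.0 | M [-0.01 -0.08  0.05] tilt [-0.0002 -0.0001]
```

move_arm(
  increments=[
    {"xyz": [0, 1, 0], "roll": 0, "grip": 0},
    {"xyz": [0, 0.5, 0], "roll": 0, "grip": 0},
    {"xyz": [0, 0, 0], "roll": 0, "grip": 0},
    {"xyz": [0, 0, 0], "roll": 0, "grip": 0},
    {"xyz": [0, 0, 0], "roll": 0, "grip": 0},
  ],
)

```text
time_s: 15.98
position: [0.4785, 0.3678, 0.0749]
tcp_rot: [[-0.403, 0.915, -0.0], [0.915, 0.403, -0.0], [0.0, -0.0, -1.0]]
force: [-0.4, 0.1, -2.9]
opening: 0.294
grasp_force: 30.0
```

move_arm(
  increments=[
    {"xyz": [0, 0.5, 0], "roll": 0, "grip": 0},
    {"xyz": [0, 0, 0], "roll": 0, "grip": 0},
    {"xyz": [0, 0, 0], "roll": 0, "grip": 0},
    {"xyz": [0, 0, 0], "roll": 0, "grip": 0},
    {"xyz": [0, 0, 0], "roll": 0, "grip": 0},
  ],
)

```text
time_s: 16.4
position: [0.4789, 0.3681, 0.075]
tcp_rot: [[-0.403, 0.915, 0.0], [0.915, 0.403, 0.0], [0.0, 0.0, -1.0]]
force: [0.2, 0.3, -2.5]
opening: 0.295
grasp_force: 30.0
```

move_arm(
  increments=[
    {"xyz": [0, 0.5, 0], "roll": 0, "grip": 0},
    {"xyz": [0, 0, 0], "roll": 0, "grip": 0},
    {"xyz": [0, 0, 0], "roll": 0, "grip": 0},
    {"xyz": [0, 0, 0], "roll": 0, "grip": 0},
    {"xyz": [0, 0, 0], "roll": 0, "grip": 0},
  ],
)

```text
time_s: 16.82
position: [0.4792, 0.3681, 0.0749]
tcp_rot: [[-0.403, 0.915, -0.0], [0.915, 0.403, -0.0], [-0.0, -0.001, -1.0]]
force: [-0.6, 0.1, -2.4]
opening: 0.294
grasp_force: 30.0
```

```bash
python3 -c "from h import *; st()"
```

```text
t 16.82 tcp bed [  0.5 -17.2] z 74.9 yaw 23.78 | F bed x -0.5 y 0.3 z -2.4 | M [-0.06 -0.02  0.05] tilt [-0.0005 -0.0003]
```

move_arm(
  increments=[
    {"xyz": [0, 0.5, 0], "roll": 0, "grip": 0},
    {"xyz": [0, 0, 0], "roll": 0, "grip": 0},
    {"xyz": [0, 0, 0], "roll": 0, "grip": 0},
    {"xyz": [0, 0, 0], "roll": 0, "grip": 0},
    {"xyz": [0, 0, 0], "roll": 0, "grip": 0},
  ],
)

```text
time_s: 17.23
position: [0.4792, 0.3682, 0.0749]
tcp_rot: [[-0.403, 0.915, -0.001], [0.915, 0.403, -0.001], [-0.0, -0.001, -1.0]]
force: [-3.0, -1.7, -1.1]
opening: 0.297
grasp_force: 30.0
```

move_arm(
  increments=[
    {"xyz": [0, 0.5, 0], "roll": 0, "grip": 0},
    {"xyz": [0, 0, 0], "roll": 0, "grip": 0},
    {"xyz": [0, 0, 0], "roll": 0, "grip": 0},
    {"xyz": [0, 0, 0], "roll": 0, "grip": 0},
    {"xyz": [0, 0, 0], "roll": 0, "grip": 0},
  ],
)

```text
time_s: 17.65
position: [0.4793, 0.3682, 0.0748]
tcp_rot: [[-0.403, 0.915, -0.002], [0.915, 0.403, -0.001], [-0.0, -0.002, -1.0]]
force: [-5.4, -2.2, 0.4]
opening: 0.292
grasp_force: 30.0
```

```bash
python3 -c "from h import *; st()"
```

```text
t 17.65 tcp bed [  0.7 -17.2] z 74.8 yaw 23.78 | F bed x -5.8 y 0.1 z 0.4 | M [-0.48  0.81  0.08] tilt [-0.002 -0.001]
```

Contact with the fence (5.8 N) about 16 mm short of its place. I lower it to just above the pin tip and slide left.

move_arm(
  increments=[
    {"xyz": [0, 0, 1], "roll": 0, "grip": 0},
    {"xyz": [0, 0, 0.5], "roll": 0, "grip": 0},
    {"xyz": [0, 0, 0], "roll": 0, "grip": 0},
    {"xyz": [0, 0, 0], "roll": 0, "grip": 0},
    {"xyz": [1, 0, 0], "roll": 0, "grip": 0},
  ],
)

```text
time_s: 18.07
position: [0.4791, 0.3687, 0.0731]
tcp_rot: [[-0.404, 0.915, -0.002], [0.915, 0.404, -0.002], [-0.001, -0.002, -1.0]]
force: [-3.8, -2.9, -2.5]
opening: 0.297
grasp_force: 30.0
```

move_arm(
  increments=[
    {"xyz": [1.5, 0, 0], "roll": 0, "grip": 0},
    {"xyz": [1.5, 0, 0], "roll": 0, "grip": 0},
    {"xyz": [1.5, 0, 0], "roll": 0, "grip": 0},
    {"xyz": [1.5, 0, 0], "roll": 0, "grip": 0},
    {"xyz": [1, 0, 0], "roll": 0, "grip": 0},
  ],
)

```text
time_s: 18.48
position: [0.4766, 0.3745, 0.073]
tcp_rot: [[-0.404, 0.915, -0.002], [0.915, 0.404, -0.003], [-0.002, -0.003, -1.0]]
force: [-2.9, -4.7, -2.3]
opening: 0.296
grasp_force: 30.0
```

```bash
python3 -c "from h import *; st()"
```

```text
t 18.48 tcp bed [  0.7 -10.4] z 73.0 yaw 23.82 | F bed x -4.6 y -3.1 z -2.3 | M [-1.04  0.48  0.02] tilt [-0.0015 -0.003 ]
```

move_arm(
  increments=[
    {"xyz": [1.5, 0, 0], "roll": 0, "grip": 0},
    {"xyz": [1.5, 0, 0], "roll": 0, "grip": 0},
    {"xyz": [1.5, 0, 0], "roll": 0, "grip": 0},
    {"xyz": [1.5, 0, 0], "roll": 0, "grip": 0},
    {"xyz": [1, 0, 0], "roll": 0, "grip": 0},
  ],
)

```text
time_s: 18.9
position: [0.4736, 0.3813, 0.0728]
tcp_rot: [[-0.404, 0.915, -0.002], [0.915, 0.403, -0.002], [-0.001, -0.003, -1.0]]
force: [-3.0, -5.5, -2.5]
opening: 0.295
grasp_force: 30.0
```

move_arm(
  increments=[
    {"xyz": [0.5, 0, 0], "roll": 0, "grip": 0},
    {"xyz": [0, 0, 0], "roll": 0, "grip": 0},
    {"xyz": [0, 0, 0], "roll": 0, "grip": 0},
    {"xyz": [0, 0, 0], "roll": 0, "grip": 0},
    {"xyz": [0, 0, 0], "roll": 0, "grip": 0},
  ],
)

```text
time_s: 19.32
position: [0.4733, 0.3819, 0.0728]
tcp_rot: [[-0.403, 0.915, -0.002], [0.915, 0.403, -0.002], [-0.001, -0.003, -1.0]]
force: [-2.8, -4.1, -2.9]
opening: 0.294
grasp_force: 30.0
```

Run:
```python
from h import *
im,d,K,T,W=shot("wrist"); s=bot.read_state(); st(); inhand(W,s)
```

```text
t 19.37 tcp bed [ 0.6 -2.2] z 72.8 yaw 23.80 | F bed x -5.0 y -1.4 z -2.0 | M [-0.87  0.56  0.03] tilt [-0.0019 -0.0019]
plate [80.4 94.9] yaw 23.88 tool 23.8 o [472.7 382.8] off x,y -0.2 1.0 ztop-tcp -4.4
rail [43.5 61.3] yaw 22.6 tool 23.8 o [473.  383.7] off x,y 0.4 1.7 ztop-tcp 33.3
```

move_arm(
  increments=[
    {"xyz": [0.8, 0, 0], "roll": 0, "grip": 0},
    {"xyz": [0, 0, 0], "roll": 0, "grip": 0},
    {"xyz": [0, 0, 1], "roll": 0, "grip": 0},
    {"xyz": [0, 0, 1], "roll": 0, "grip": 0},
    {"xyz": [0, 0, 1], "roll": 0, "grip": 0},
  ],
)

```text
time_s: 19.78
position: [0.4727, 0.3831, 0.0703]
tcp_rot: [[-0.403, 0.915, -0.002], [0.915, 0.403, -0.001], [-0.0, -0.003, -1.0]]
force: [-4.1, -3.2, 0.4]
opening: 0.292
grasp_force: 30.0
```

move_arm(
  increments=[
    {"xyz": [0, 0, 1], "roll": 0, "grip": 0},
    {"xyz": [0, 0, 0], "roll": 0, "grip": 0},
    {"xyz": [0, 0, 0], "roll": 0, "grip": 0},
    {"xyz": [0, 0, 0], "roll": 0, "grip": 0},
    {"xyz": [0, 0, 0], "roll": 0, "grip": 0},
  ],
)

```text
time_s: 20.2
position: [0.4726, 0.3832, 0.0692]
tcp_rot: [[-0.403, 0.915, -0.002], [0.915, 0.403, -0.001], [0.0, -0.003, -1.0]]
force: [-4.4, -3.5, 0.2]
opening: 0.294
grasp_force: 30.0
```

```bash
python3 -c "from h import *; st()"
```

```text
t 20.20 tcp bed [ 0.5 -0.8] z 69.2 yaw 23.78 | F bed x -5.4 y -1.5 z 0.2 | M [-0.63  0.85  0.09] tilt [-0.0024 -0.0009]
```

move_arm(
  increments=[
    {"xyz": [0, 0, 1], "roll": 0, "grip": 0},
    {"xyz": [0, 0, 1], "roll": 0, "grip": 0},
    {"xyz": [0, 0, 1], "roll": 0, "grip": 0},
    {"xyz": [0, 0, 1], "roll": 0, "grip": 0},
    {"xyz": [0, 0, 0], "roll": 0, "grip": 0},
  ],
)

```text
time_s: 20.62
position: [0.4724, 0.3834, 0.0653]
tcp_rot: [[-0.403, 0.915, -0.003], [0.915, 0.403, -0.001], [0.001, -0.003, -1.0]]
force: [-5.3, -2.3, -0.3]
opening: 0.291
grasp_force: 30.0
```

move_arm(
  increments=[
    {"xyz": [0, 0, 1], "roll": 0, "grip": 0},
    {"xyz": [0, 0, 1], "roll": 0, "grip": 0},
    {"xyz": [0, 0, 1], "roll": 0, "grip": 0},
    {"xyz": [0, 0, 0], "roll": 0, "grip": 0},
    {"xyz": [0, 0, 0], "roll": 0, "grip": 0},
  ],
)

```text
time_s: 21.03
position: [0.4723, 0.3834, 0.0623]
tcp_rot: [[-0.403, 0.915, -0.003], [0.915, 0.403, -0.001], [0.001, -0.003, -1.0]]
force: [-5.4, -2.1, -0.8]
opening: 0.294
grasp_force: 30.0
```

```bash
python3 -c "from h import *; st()"
```

```text
t 21.03 tcp bed [ 0.4 -0.4] z 62.3 yaw 23.77 | F bed x -5.8 y 0.2 z -0.8 | M [-0.48  0.95  0.06] tilt [-0.0027 -0.0006]
```

move_arm(
  increments=[
    {"xyz": [-0.5, 0, 0], "roll": 0, "grip": 0},
    {"xyz": [0, 0, 1], "roll": 0, "grip": 0},
    {"xyz": [0, 0, 1], "roll": 0, "grip": 0},
    {"xyz": [0, 0, 1], "roll": 0, "grip": 0},
    {"xyz": [0, 0, 0], "roll": 0, "grip": 0},
  ],
)

```text
time_s: 21.45
position: [0.4724, 0.3833, 0.0602]
tcp_rot: [[-0.403, 0.915, -0.003], [0.915, 0.403, -0.0], [0.001, -0.002, -1.0]]
force: [-6.8, -2.8, 4.0]
opening: 0.296
grasp_force: 30.0
```

move_arm(
  increments=[
    {"xyz": [0, 0, 1], "roll": 0, "grip": 0},
    {"xyz": [0, 0, 1], "roll": 0, "grip": 0},
    {"xyz": [0, 0, 1], "roll": 0, "grip": 0},
    {"xyz": [0, 0, 0], "roll": 0, "grip": 0},
    {"xyz": [0, 0, 0], "roll": 0, "grip": 0},
  ],
)

```text
time_s: 21.87
position: [0.4724, 0.3833, 0.0577]
tcp_rot: [[-0.403, 0.915, -0.002], [0.915, 0.403, 0.0], [0.001, -0.002, -1.0]]
force: [-6.4, -2.8, 7.4]
opening: 0.295
grasp_force: 30.1
```

Run:
```python
from h import *
im,d,K,T,W=shot("wrist"); s=bot.read_state(); st(); inhand(W,s)
```

```text
t 21.92 tcp bed [ 0.4 -0.6] z 57.7 yaw 23.77 | F bed x -7.8 y 0.7 z 8.8 | M [-0.5   1.34  0.11] tilt [-0.0025  0.    ]
plate [ 94.5 117.4] yaw 23.86 tool 23.77 o [469.1 407.6] off x,y 6.8 23.6 ztop-tcp -3.4
rail [43.4 61.8] yaw 23.64 tool 23.77 o [472.3 385.1] off x,y 0.6 1.7 ztop-tcp 33.6
```

move_arm(
  increments=[
    {"xyz": [0, 0, 1], "roll": 0, "grip": 0},
    {"xyz": [0, 0, 1], "roll": 0, "grip": 0},
    {"xyz": [0, 0, 0], "roll": 0, "grip": 0},
    {"xyz": [0, 0, 0], "roll": 0, "grip": 0},
    {"xyz": [0, 0, 0], "roll": 0, "grip": 0},
  ],
)

```text
time_s: 22.33
position: [0.4724, 0.3833, 0.056]
tcp_rot: [[-0.403, 0.915, -0.002], [0.915, 0.403, 0.0], [0.001, -0.002, -1.0]]
force: [-6.9, -2.7, 9.8]
opening: 0.291
grasp_force: 30.1
```

move_arm(
  increments=[
    {"xyz": [0, 0, 1], "roll": 0, "grip": 0},
    {"xyz": [0, 0, 0], "roll": 0, "grip": 0},
    {"xyz": [0, 0, 0], "roll": 0, "grip": 0},
    {"xyz": [0, 0, 0], "roll": 0, "grip": 0},
    {"xyz": [0, 0, 0], "roll": 0, "grip": 0},
  ],
)

```text
time_s: 22.75
position: [0.4724, 0.3834, 0.0559]
tcp_rot: [[-0.403, 0.915, -0.002], [0.915, 0.403, 0.0], [0.001, -0.002, -1.0]]
force: [-8.9, -3.6, 13.8]
opening: 0.294
grasp_force: 30.1
```

```bash
python3 -c "from h import *; st()"
```

```text
t 22.75 tcp bed [ 0.4 -0.5] z 55.9 yaw 23.78 | F bed x -9.7 y 0.3 z 13.8 | M [-0.72  1.62  0.09] tilt [-0.0022  0.0002]
```

move_arm(
  increments=[
    {"xyz": [0, 0, 1], "roll": 0, "grip": 0},
    {"xyz": [0, 0, 0.5], "roll": 0, "grip": 0},
    {"xyz": [0, 0, 0], "roll": 0, "grip": 0},
    {"xyz": [0, 0, 0], "roll": 0, "grip": 0},
    {"xyz": [0, 0, 0], "roll": 0, "grip": 0},
  ],
)

```text
time_s: 23.17
position: [0.4723, 0.3834, 0.0558]
tcp_rot: [[-0.403, 0.915, -0.002], [0.915, 0.403, 0.0], [0.001, -0.002, -1.0]]
force: [-10.7, -5.1, 22.3]
opening: 0.293
grasp_force: 30.1
```

Run:
```python
from h import *
im,d,K,T,W=shot("side"); s=bot.read_state(); st(); print(s["opening"],s["grasp_force"])
_,_,_,_,V=shot("scene"); _,_,_,_,X=shot("wrist"); inhand(X,s)
for n,w,ref in (("side",W,"side0"),("scene",V,"scene0")):
    w0=np.load(ref+".npz")["W"]
    for q,ce,r,z0,z1 in [("muller top",(.47,.182),.04,.08,.098),("jar",(.63,.375),.05,.05,.07),("dropper",(.75,.072),.05,.07,.12),("dish",(.79,-.07),.07,.03,.05)]:
        for ww in (w0,w):
            P=ww[clean(sel(ww,ce,r,z0,z1),3)]
            print(n,q,len(P),*(rect(P) if len(P)>5 else ()))
cv2.imwrite("pics/end.png",cv2.resize(np.ascontiguousarray(im[150:400,250:510,::-1]),None,fx=2.2,fy=2.2))
```

```text
t 23.22 tcp bed [ 0.4 -0.5] z 55.8 yaw 23.78 | F bed x -12.6 y 0.0 z 21.8 | M [-0.89  1.99  0.02] tilt [-0.0019  0.0003]
0.29414815953195916 30.123951137065887
plate [ 94.5 117.4] yaw 23.8 tool 23.78 o [469.  407.9] off x,y 6.8 23.8 ztop-tcp -3.5
rail [41.7 64.6] yaw 7.11 tool 23.78 o [469.7 384.9] off x,y -2.4 1.8 ztop-tcp 33.6
side muller top 0
side muller top 34 [481.2 181. ] [15.1  6.8] 85.39
side jar 528 [630.2 377. ] [42.4 43. ] 2.96
side jar 536 [630.4 377. ] [42.3 43.8] 0.75
side dropper 87 [752.5  74.5] [15.3 16.6] 88.75
side dropper 92 [752.9  75. ] [13.6 15.5] 6.44
side dish 12 [802.2 -36.5] [5.6 5.4] 49.7
side dish 15 [788.8 -33.2] [8.5 7.9] 9.07
scene muller top 0
scene muller top 206 [466.7 179.5] [31.5 31.2] 29.31
scene jar 413 [627.5 374.7] [41.7 43.9] 44.01
scene jar 234 [636.  377.4] [25.9 44. ] 23.18
scene dropper 77 [749.7  70.7] [17.4 17.8] 38.89
scene dropper 9 [755.1 114.8] [ 4.6 14.9] 77.05
scene dish 9 [814.  -92.6] [ 4.9 10.8] 36.23
scene dish 12 [814.7 -94.8] [7.7 6.3] 48.51
```

View pics/end.png

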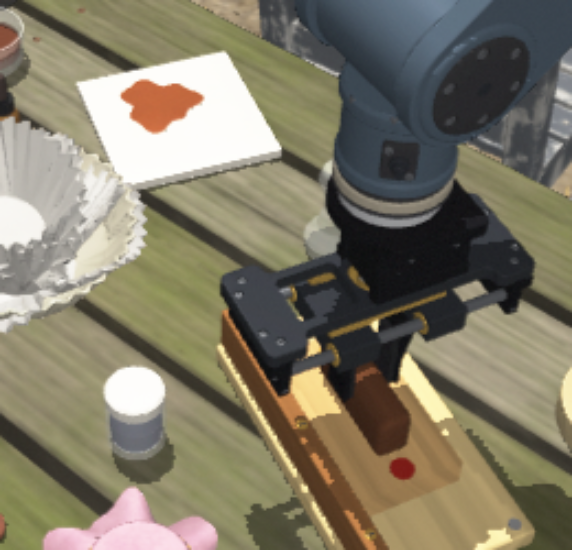

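The picture shows the block down on the bed against the fence, red dot at (402,468), with the jar where it was and the muller standing behind the gripper at (325,240). The height stopped falling at 55.8 mm while the push rose to 22 N, so the lino is flat on the card. Handing in.

```bash
python3 -c "from rig import bot; print(bot.hand_in())"
```

```text
the job is handed in; nothing more can be done
None
```

I printed the card and handed the job in at about 23 s: the muller is upright on the bare table, and the block was slid left along the fence onto the pin and is still gripped and pressed down at about 22 N. I confirmed that the jar stayed put. The side view shows the dropper unmoved; the dish could not be re-measured reliably, though the arm never went near it.

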